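Bring the polishing spindle on at the interlocked switch box

ROBOT

A 6-joint arm with a two-finger parallel gripper is mounted at the origin on the work surface. World frame = base frame: x ahead of the robot, y to its left, z up, the work surface at z = 0. Lengths are in m, angles in degrees, forces in N, time in s.
With the tool pointing down it reaches from about 0.325 to 0.775 m from the base axis. Payload 9.3 kg.
Tool frame: the origin (TCP) lies at the very end of the fingers, on their centre line; the grasp point (between the pads) lies 19 mm behind it (ctrl.pinch_z is the distance from the TCP to the grasp point, in m); z points along the fingers, y is the line along which they close (so a half turn about z gives the same grasp; the last joint's range is limited). The gripper opens to 85 mm and grips with 20 to 120 N. Pads are 22 mm wide; open, the fingers measure 114 mm over their backs; the gripper's body (76 mm by 85 mm) begins 54 mm behind the grasp point. The pads swing forward as they close: fully open they stand 13 mm farther back than shut.
Start: joints at [-84.832, 14.817, 1.232, 76.415, 0, 81.257], TCP at [0.132, -0.534, 0.231] pointing down, gripper open.
Joint ranges: [-174.27, 174.27], [-52.1, 104.24], [-59.71, 78.15], [-110.17, 111.67], [-87.03, 83.33], [-180, 180]. Speed limits (degrees/s): [127.2, 127.2, 159.86, 180, 180, 180].

INTERFACE

Orientations are given as a 3x3 rotation matrix whose columns are the frame's x, y, z axes.
In Python, from cell import ctrl, camera, search_frame, silhouettes, pinpoint gives the robot as it stands. Calls block until the motion is done:
- ctrl.reach(position, orientation): joint-space move of the TCP to a pose.
- ctrl.movel(position, rot=None, vel=0.15): straight line of the TCP; rot=None keeps the orientation; vel is the mean speed in m/s.
- ctrl.movej(angles): joint-space move.
- ctrl.move_gripper(opening): finger opening in m; the grip force is fixed at half the most; returns when the fingers have stopped.
- ctrl.pause(seconds).
- ctrl.inverse_kinematics(position, orientation): joint angles nearest the present ones, or None.
- ctrl.state(): the state.
- camera(name): name is "scene" or "side" or "wrist"; returns a dict with "img" (384x512x3 uint8, blue, green, red), "depth" (384x512 float32, m along the optical axis (not along the pixel's ray), 0 where there is no reading), "fx", "fy", "cx", "cy" (pixels), "rvec" (rotation vector, rad) and "tvec" (3), from world to camera coordinates, as OpenCV has them. Camera axes: x right, y down, z forward; pixel columns grow to the right and rows downward; lengths in m; the calibration is good to about 2 mm. A picture is of the moment at which its call begins.
A pose or a line that the arm cannot do raises ctrl.PlanningError and nothing moves.
- ctrl.close_job(): hands the job in; it is judged then, once.
Trained networks look in the newest picture that a camera, given by its name, has taken for a name from the list of things; names that differ only in an ending like _2 or _b are one class to them, and where a whole thing is asked for, a point or a joint stands for the part that bears it (a point fixed in the world has none). Each returns a list of dicts, best first, with "confidence" (0 to 1); they miss things now and then, are a little off and sometimes report something else, mostly with a low value. They report only what shows in the picture. A call takes as long as a camera call.
- search_frame(camera, thing): "centre" ([x, y, z] in m, in world coordinates, good to about 4 mm: the middle of the surface that is visible of it).
- silhouettes(camera, thing): "mask" (384x512 bool, what is visible of it).
- pinpoint(camera, thing): "centre" ([x, y, z] in m, in world coordinates, good to about 4 mm: a listed point, or the origin of a listed thing).
The state is a dict: "clock": time; "joint_pos": joint angles; "joint_velocities": joint speeds; "joint_torque": joint torques, N m; "position": TCP position; "ee_rot": TCP orientation; "wrist_force": force on the tool from outside, world axes, zero at the start; "moment": the same for the moment, N m; "width": finger opening in m; "gripper_force": force on a finger pad.
Only numpy, scipy, OpenCV 4.12 (cv2) and the standard library are available. Lean on these libraries where they do the work, as an engineer would, in place of code of your own. Each camera call takes 0.05 s, during which the arm holds its last target. There are 200 camera calls.

TASK

On the grey switch box, turn the long isolator lever counter-clockwise until it is firmly home against its inner stop; only that frees the short selector lever, which you then turn counter-clockwise until it too is firmly home against its stop. Feel each one home gently, never pushing a lever, at its stop or while still locked, with more than about 15 N; leave both where they end, let go, and do not disturb the other things on the bench.

Things in the scene. Friction and masses are not known exactly. Their poses are not given: they have to be found in the camera images.
- switch_box: grey cast box with green-painted cover, fixed to the bench, 150 (its x) x 260 (its y) x 55 mm high; origin at the centre of its underside, z up. Angles below are in this frame: 0 = box +x, counter-clockwise from above positive. The isolator turns about an upright axis at (0, -55) mm, the selector about one at (0, +55) mm
- isolator: the long lever: steel arm 14 mm wide, its top 71 mm above the bench, on a hub of 44 mm diameter; an upright black post stands on its end. Origin on the turning axis at the cover (z 55 mm), its x axis along the arm to the post. Starts at about -135 degrees (up to 0.3 rad either way); friction holds it where it is left (2 N at the post)
- isolator_post (a point): centre of the isolator's post: round, 16 mm diameter, 80 mm from the axis, standing free from 71 to 127 mm above the bench; this point is 99 mm above the bench. At the stop the force needed here rises by about 3.5 N per mm: pressed with 5 N or more it is home (7 to 10 N is right), over 18 N is forcing it. Let go, it springs back less than 4 mm
- isolator_axis (a point): point on the isolator's turning axis at the height of the post's centre
- isolator_stop: the isolator's buffered stop, hidden in the box; a lug on the shaft, 40 mm from the axis, meets it. The lever is clamped on its shaft at an unknown angle, so this place does not tell where the lever stops: it must be felt, somewhere after 0.85 to 1.75 rad of counter-clockwise swing
- selector: the short lever: same arm and post, hub of 30 mm diameter. Origin on the turning axis at the cover, its x axis along the arm to the post. Starts at about +55 degrees. Until the isolator is home it binds hard within 0.25 rad; then it turns freely (2 N friction at the post) to a buffered stop at about +127 degrees. With the selector over, the isolator is locked
- selector_post (a point): centre of the selector's post: round, 16 mm diameter, 60 mm from the axis, standing free from 71 to 127 mm above the bench; this point is 99 mm above the bench. At the stop the force needed here rises by about 6 N per mm: pressed with 5 N or more it is home, over 20 N is forcing it; bound by the interlock, over 15 N is forcing it
- selector_axis (a point): point on the selector's turning axis at the height of the post's centre
- selector_stop: the selector's rubber-faced stop, hidden inside the box; it meets a lug 40 mm from the axis
- brass_bush: bystander: loose brass bush, 26 mm diameter, 20 mm high, standing on the box's cover between the levers; origin under its centre
- flat_file: bystander: file with wooden handle lying beyond the box, about 300 mm long, 22 mm high
- drink_can: bystander: plain can, 66 mm diameter, 115 mm high; origin under its centre
- screw_tray: bystander: steel tray 100 x 140 x 30 mm; origin under its centre
- driver: bystander: screwdriver lying on the bench
- oak_block: bystander: wooden block 60 x 100 x 30 mm; origin under its centre
- mug: bystander: white mug, 80 mm diameter, 90 mm high; origin under its centre

How it is judged (in metres and radians):
On the way, in this order (a step that is already met when the one before it is completed fails the run):
1. the isolator is pressed firmly home against its stop (more than 4 N on the stop), the selector still unturned (contact force between isolator and isolator_stop above 4 N and x of selector_post in the frame of switch_box above 0.015 m), for 0.1 s.
2. the selector is then pressed firmly home against its stop (more than 4 N on the stop) (contact force between selector and selector_stop above 4 N), for 0.1 s.
At the end, for the whole second after the job is handed in: both levers lie at rest and released at their set ends: the isolator's post more than 22 mm to the +x side of the box's middle, the selector's post within about 5 mm of where its stop holds it (more than 30.5 mm to the -x side of the box's middle) (x of isolator_post in the frame of switch_box above 0.022 m and x of selector_post in the frame of switch_box below -0.0305 m and angular speed of each of isolator, selector below 0.05 rad/s); the robot touches nothing.
It fails at once if the isolator is forced: over 34 N on its stop (about 19 N at its post) (contact force between isolator and isolator_stop above 34 N).
It fails at once if the selector is forced: over 30 N on its stop (about 22 N at its post) (contact force between selector and selector_stop above 30 N).
It fails at once if the selector is forced against the interlock (over 26 N between the two, about 22 N at the selector's post) (contact force between isolator and selector above 26 N).
It fails at once if a bystander is disturbed (moved more than 30 mm) (distance of any of brass_bush, flat_file, drink_can, screw_tray, driver, oak_block, mug from where it was at the start of the episode above 0.03 m).
It also fails if it takes over 67 s, if anything falls off the work surface, if the arm or the gripper's body presses on something with over 40 N, if the wrist force passes 120 N, or if a joint passes its speed limit or range.

## Working session

There is one attempt and no reset: what is moved stays moved. The work goes in short steps, each a Python script; the robot and the scene stay as the last script left them, time stands still between calls to the robot, and variables do not carry over. Pictures are saved under pics/ and viewed, at most 10 in all, crops included, and the job is handed in when it is done.

```bash
mkdir -p pics; ls
python3 - <<'E'
from cell import ctrl,camera,search_frame,silhouettes,pinpoint
import cv2,numpy as np
ims=[]
for c in ("scene","side"):
    d=camera(c); ims.append(d["img"])
    for t in ("switch_box","isolator","isolator_post","isolator_axis","selector","selector_post","selector_axis","brass_bush","drink_can","mug","screw_tray","oak_block","flat_file","driver"):
        r=pinpoint(c,t); print(c,t,[(np.round(q["centre"],3).tolist(),round(q["confidence"],2)) for q in r[:2]])
cv2.imwrite("pics/a.png",cv2.resize(np.vstack(ims),(448*1,672))[:600] if 0 else cv2.resize(np.hstack(ims),(800,300)))
cv2.imwrite("pics/b.png",ims[0])
print(ctrl.state())
E
```

```text
pics
scene switch_box []
scene isolator [([0.516, -0.108, 0.054], 0.95)]
scene isolator_post []
scene isolator_axis [([0.516, -0.111, 0.098], 0.7)]
scene selector [([0.548, -0.005, 0.056], 0.73)]
scene selector_post [([0.598, 0.028, 0.095], 0.71)]
scene selector_axis [([0.548, -0.002, 0.097], 0.79)]
scene brass_bush [([0.49, -0.035, 0.052], 0.62)]
scene drink_can [([0.553, 0.408, -0.001], 0.63), ([0.55, -0.004, 0.058], 0.63)]
scene mug [([0.317, 0.344, -0.003], 0.59)]
scene screw_tray [([0.483, -0.451, 0.003], 0.79), ([0.489, -0.037, 0.049], 0.68)]
scene oak_block [([0.325, -0.305, 0.0], 0.65)]
scene flat_file [([0.656, -0.12, -0.001], 0.86)]
scene driver [([0.659, -0.335, 0.0], 0.68)]
side switch_box [([0.535, -0.059, 0.002], 0.64)]
side isolator [([0.511, -0.112, 0.054], 0.66)]
side isolator_post [([0.45, -0.15, 0.103], 0.74)]
side isolator_axis [([0.516, -0.106, 0.097], 0.55)]
side selector [([0.552, -0.003, 0.055], 0.7)]
side selector_post [([0.553, -0.004, 0.099], 0.69), ([0.6, 0.03, 0.097], 0.49)]
side selector_axis [([0.552, -0.006, 0.097], 0.84), ([0.332, -0.303, 0.005], 0.43
[... 501 characters left out ...]
.10590779e-03,  8.12577853e+01]), 'joint_velocities': array([-0.03398004,  0.06609695,  0.13817448,  0.04865929,  0.00873714,
        0.0465953 ]), 'joint_torque': array([-1.02991980e-03, -5.55383527e+01,  3.44728374e+01,  1.70276988e-03,
       -2.21255873e-04, -1.89574436e-06]), 'position': array([ 0.13222836, -0.53388403,  0.23127877]), 'ee_rot': array([[ 9.70675932e-01,  2.40391835e-01,  2.13112130e-05],
       [ 2.40391835e-01, -9.70675932e-01, -2.13493217e-05],
       [ 1.55540790e-05,  2.58463143e-05, -1.00000000e+00]]), 'wrist_force': array([0.14526693, 0.0191172 , 0.65605482]), 'moment': array([0.03430216, 0.03873069, 0.02897479]), 'gripper_force': 0.0, 'width': 0.08529830549621648}
```

View pics/b.png

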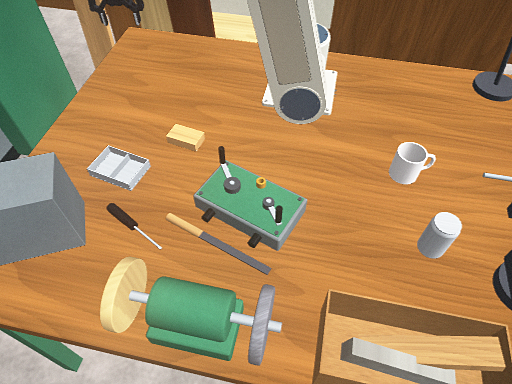

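View pics/a.png

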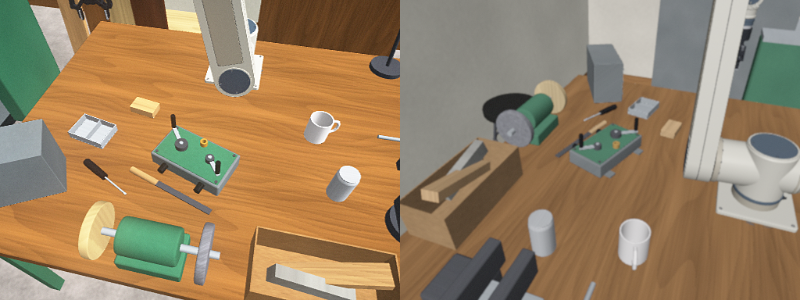

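The scene view shows the green switch box at about (250,200). The isolator's black post is at (222,155), the selector's at (279,214) and the bush at (261,182). The network positions match: the box x axis lies at about -18° in world. Next I hover over the isolator post and refine with the wrist camera.

```bash
cat > h.py <<'E'
from cell import ctrl,camera,search_frame,silhouettes,pinpoint
import numpy as np
def R(a,s):  # tool down, y along s*tangent at lever angle a (rad)
    y=s*np.array([-np.sin(a),np.cos(a),0]); z=np.array([0,0,-1.]); return np.column_stack([np.cross(y,z),y,z])
def P(ax,r,a,z): return np.array([ax[0]+r*np.cos(a),ax[1]+r*np.sin(a),z])
def look(c,names):
    camera(c)
    for t in names:
        print(c,t,[(np.round(q["centre"],4).tolist(),round(q["confidence"],2)) for q in pinpoint(c,t)[:2]])
ISO,SEL=np.array([.5155,-.109]),np.array([.550,-.0045])
E
python3 - <<'E'
from h import *
for ax,r,a0,a1 in ((ISO,.08,-148,-48),(SEL,.06,34,112)):
  for s in (1,-1):
    print(s,[(lambda q: None if q is None else np.round(q).tolist())(ctrl.inverse_kinematics(P(ax,r,np.radians(a),.086),R(np.radians(a),s))) for a in np.linspace(a0,a1,3)])
a=np.radians(-148)
ctrl.move_gripper(.038)
q=[ctrl.inverse_kinematics(P(ISO,.08,a,.23),R(a,s)) for s in (1,-1)]
print(q)
s=1 if abs(q[0][5])<abs(q[1][5]) else -1
ctrl.reach(P(ISO,.08,a,.23),R(a,s))
N=("isolator_post","isolator_axis","selector_post","selector_axis","switch_box","brass_bush")
look("wrist",N);look("scene",N);look("side",N)
import cv2;cv2.imwrite("pics/c.png",camera("wrist")["img"])
st=ctrl.state();print(s,st["clock"],st["wrist_force"],st["width"],st["position"])
E
```

```text
1 [[-29.0, 13.0, -24.0, 53.0, 0.0, 119.0], [-29.0, 19.0, -16.0, 56.0, 0.0, 69.0], [-25.0, 23.0, -8.0, 59.0, 0.0, 23.0]]
-1 [[-29.0, 13.0, -24.0, 53.0, 0.0, -61.0], [-29.0, 19.0, -16.0, 56.0, 0.0, -111.0], [-25.0, 23.0, -8.0, 59.0, 0.0, -157.0]]
1 [[-5.0, 24.0, -7.0, 59.0, 0.0, -39.0], [-3.0, 21.0, -11.0, 57.0, 0.0, -76.0], [-4.0, 18.0, -17.0, 55.0, 0.0, -116.0]]
-1 [[-5.0, 24.0, -7.0, 59.0, 0.0, 141.0], [-3.0, 21.0, -11.0, 57.0, 0.0, 104.0], [-4.0, 18.0, -17.0, 55.0, 0.0, 64.0]]
[array([-28.87478775,   7.2691892 ,  -8.65292001,  74.07789079,
         0.        , 119.12521225]), array([-28.87478775,   7.2691892 ,  -8.65292001,  74.07789079,
         0.        , -60.87478775])]
wrist isolator_post [([0.4454, -0.155, 0.0995], 0.89)]
wrist isolator_axis [([0.5162, -0.1057, 0.1033], 0.72)]
wrist selector_post []
wrist selector_axis []
wrist switch_box []
wrist brass_bush [([0.5144, -0.1074, 0.1041], 0.21)]
scene isolator_post []
scene isolator_axis [([0.5169, -0.111, 0.0991], 0.96)]
scene selector_post [([0.5986, 0.0295, 0.0988], 0.53)]
scene selector_axis [([0.5482, -0.006, 0.0956], 0.83), ([0.4882, -0.0353, 0.0491], 0.51)]
scene switch_box [([0.5328, -0.0556, -0.0016], 0.57)]
scene brass_bush [([0.4885, -0.0386, 0.0498], 0.43)]
side isolator_post [([0.4485, -0.1536, 0.0992], 0.59)]
side isolator_axis [([0.5148, -0.1051, 0.0985], 0.59)]
side selector_post [([0.5999, 0.0296, 0.0955], 0.54)]
side selector_axis [([0.5546, -0.0035, 0.0981], 0.62)]
side switch_box [([0.536, -0.0582, 0.0036], 0.8)]
side brass_bush [([0.5155, -0.1123, 0.0559], 0.51), ([0.492, -0.035, 0.0552], 0.39)]
-1 5.25 [-0.13187686 -0.20122754 -0.08341082] 0.03767234200098746 [ 0.44764826 -0.15136936  0.22999459]
```

View pics/c.png

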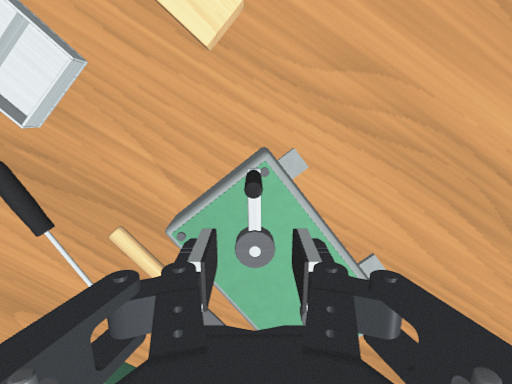

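The wrist view shows the isolator post at (253,183), its arm vertical and centred between the fingers, so the alignment is good. I'll straddle the post, sweep, then feel for the stop.

```bash
cat >> h.py <<'E'
def sweep(ax,r,a,s,z,free,amax,thr,fine,step=.0018,lift=None):
    """push CCW: fast to swing `free`, then feel in small steps until tangential force > thr, then fine steps to `fine`. Returns angle."""
    b=ctrl.state()["wrist_force"]; a0=a; log=[]
    def go(d,v):
        nonlocal a
        a+=d/r; ctrl.movel(P(ax,r,a,z),R(a,s),vel=v)
    def f(p=.06):
        ctrl.pause(p); t=np.array([-np.sin(a),np.cos(a),0]); v=-np.dot(np.mean([ctrl.state()["wrist_force"]],0)-b,t)
        st=ctrl.state(); log.append((round(np.degrees(a),1),round(float(v),1),round(st["clock"],2))); return v
    while a-a0<free:
        go(min(.006,max(.001,(free-(a-a0))*r)),.06)
        if f(.03)>thr+2: break
    while a-a0<amax:
        if f()>thr: break
        go(step,.03)
    while log[-1][1]<fine and a-a0<amax+.05:
        go(.0004,.02); f(.1)
    ctrl.pause(.3); f()
    print(log); return a
E
python3 - <<'E'
from h import *
ISO=np.array([.5157,-.1078]); a=np.radians(-147)
ctrl.movel(P(ISO,.08,a,.088),R(a,-1),vel=.1)
st=ctrl.state();print(st["clock"],st["wrist_force"],st["position"])
a=sweep(ISO,.08,a,-1,.088,.15,.16,5,-9)
print(a,ctrl.state()["wrist_force"],ctrl.state()["position"],P(ISO,.08,a,.088))
E
```

```text
6.8167 [-0.89330132  0.52748816  0.11204042] [ 0.4489094  -0.15151889  0.08848138]
[(np.float64(-142.7), -1.1, 7.1), (np.float64(-138.4), -0.8, 7.38), (np.float64(-137.7), 0.5, 7.67), (np.float64(-137.7), 0.7, 8.03)]
-2.403134000431664 [-1.29591975  1.13104922  0.41094406] [ 0.45640518 -0.16154852  0.08796618] [ 0.45653944 -0.16165191  0.088     ]
```

Run:
```python
from h import *
ISO=np.array([.5157,-.1078]); a=-2.403134
a=sweep(ISO,.08,a,-1,.088,.69,1.85,5.5,8.5)
print(a,ctrl.state()["wrist_force"],ctrl.state()["position"],P(ISO,.08,a,.088))
look("scene",["isolator_post"]);look("side",["isolator_post"])
```

```text
[(np.float64(-133.4), -1.2, 8.31), (np.float64(-129.1), -1.9, 8.59), (np.float64(-124.8), -0.8, 8.88), (np.float64(-120.5), -1.9, 9.16), (np.float64(-116.2), -1.8, 9.44), (np.float64(-111.9), -1.1, 9.72), (np.float64(-107.6), -1.4, 10.01), (np.float64(-103.3), -2.1, 10.29), (np.float64(-99.0), -1.4, 10.57), (np.float64(-98.2), -0.2, 10.86), (np.float64(-98.2), 0.1, 10.92), (np.float64(-96.9), 0.6, 11.22), (np.float64(-95.6), -0.7, 11.53), (np.float64(-94.3), -1.1, 11.84), (np.float64(-93.0), -0.9, 12.15), (np.float64(-91.7), -1.1, 12.46), (np.float64(-90.4), 0.0, 12.77), (np.float64(-89.1), -1.4, 13.07), (np.float64(-87.8), -1.3, 13.38), (np.float64(-86.6), -1.0, 13.69), (np.float64(-85.3), -0.1, 14.0), (np.float64(-84.0), 0.1, 14.31), (np.float64(-82.7), 0.0, 14.62), (np.float64(-81.4), -0.5, 14.93), (np.float64(-80.1), -1.4, 15.23), (np.float64(-78.8), -0.3, 15.54), (np.float64(-77.5), -0.2, 15.85), (np.float64(-76.2), -0.4, 16.16), (np.float64(-75.0), 0.7, 16.47), (np.float64(-73.7), -0.7, 16.77), (np.float64(-72.4), 0.8, 17.08), (np.float64(-71.1), 0.0, 17.39), (np.float64(-69.8), -0.1, 17.7), (np.float64(-68.5), -0.2, 18.01), (np.float64(-67.2), 0.4, 18.32), (np.float64(-65.9), 0.8, 18.62), (np.float64(-64.6), 4.3, 18.93), (np.float64(-63.3), 5.4, 19.24), (np.float64(-62.1), 9.8, 19.55), (np.float64(-62.1), 9.2, 19.91)]
-1.0831340000000012 [-10.27923999  -1.46148628   3.84268803] [ 0.55167112 -0.17873876  0.08787786] [ 0.55318496 -0.17847445  0.088     ]
scene isolator_post [([0.5429, -0.1839, 0.096], 0.85)]
side isolator_post [([0.5401, -0.1829, 0.1006], 0.54)]
```

The isolator force climbed to about 9.8 N at a lever swing of about 76°, within the allowed range, so it is home. I'll release it and move to the selector.

Run:
```python
from h import *
ISO=np.array([.5157,-.1078]); a=-1.083134
a-=.0105/.08; ctrl.movel(P(ISO,.08,a,.088),R(a,-1),vel=.03); ctrl.pause(.2); print(ctrl.state()["wrist_force"])
ctrl.movel(P(ISO,.08,a,.23),R(a,-1),vel=.15)
SEL=np.array([.551,-.0045]); a=np.radians(35)
ctrl.reach(P(SEL,.06,a,.23),R(a,1)); ctrl.pause(.1)
look("wrist",["selector_post","selector_axis"]);look("scene",["isolator_post","selector_post","selector_axis"]);look("side",["isolator_post","selector_post","selector_axis"])
st=ctrl.state();print(st["clock"],st["wrist_force"],st["position"],st["joint_pos"])
import cv2;cv2.imwrite("pics/d.png",camera("wrist")["img"])
```

```text
[-0.39350423 -0.96952428 -0.41763817]
wrist selector_post [([0.5997, 0.0256, 0.0967], 0.97)]
wrist selector_axis [([0.5516, -0.0058, 0.1013], 0.9)]
scene isolator_post [([0.5415, -0.1845, 0.0973], 0.88)]
scene selector_post [([0.6, 0.0305, 0.0976], 0.6), ([0.3169, 0.3443, -0.0022], 0.57)]
scene selector_axis [([0.5455, -0.0039, 0.094], 0.56)]
side isolator_post [([0.5406, -0.1824, 0.1004], 0.62), ([0.5127, -0.1095, 0.057], 0.33)]
side selector_post [([0.6008, 0.0282, 0.0962], 0.52)]
side selector_axis [([0.5517, -0.0018, 0.1004], 0.8), ([0.3286, -0.3053, 0.0034], 0.23)]
24.0583 [-0.0490349  -0.20984428  0.84433524] [0.60016462 0.02990718 0.23002463] [-5.14469306e+00  1.98874745e+01  8.35727634e+00  7.84668307e+01
  8.15451251e-04 -4.01485153e+01]
```

View pics/d.png

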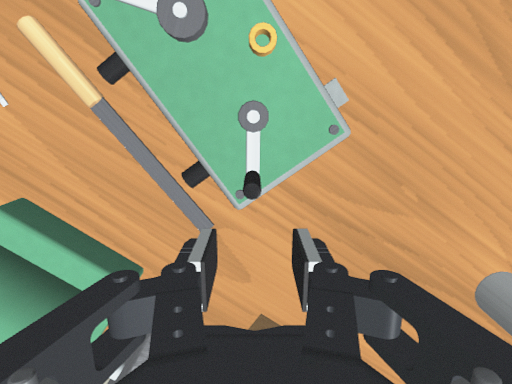

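The selector post sits at (252,185), aligned between the fingers, and the isolator has stayed where it was left. I'll go gently through the interlock range first.

Run:
```python
from h import *
SEL=np.array([.551,-.0045]); a=np.radians(34.5)
ctrl.movel(P(SEL,.06,a,.088),R(a,1),vel=.12); ctrl.pause(.1)
print(ctrl.state()["wrist_force"])
a0=a
a=sweep(SEL,.06,a,1,.088,.1,.55,7,-9,step=.001)
print(a-a0,ctrl.state()["clock"],ctrl.state()["wrist_force"])
```

```text
[ 0.13940815 -0.15158405  0.52033712]
[(np.float64(40.2), 0.5, 25.82), (np.float64(41.2), 0.0, 26.11), (np.float64(41.2), 0.5, 26.17), (np.float64(42.1), -0.1, 26.48), (np.float64(43.1), -0.8, 26.78), (np.float64(44.0), 0.0, 27.09), (np.float64(45.0), 0.7, 27.4), (np.float64(46.0), 1.5, 27.71), (np.float64(46.9), 1.0, 28.02), (np.float64(47.9), 0.5, 28.32), (np.float64(48.8), 0.8, 28.63), (np.float64(49.8), 1.3, 28.94), (np.float64(50.7), 0.5, 29.25), (np.float64(51.7), 0.1, 29.56), (np.float64(52.6), 0.8, 29.87), (np.float64(53.6), -0.1, 30.18), (np.float64(54.6), 0.6, 30.48), (np.float64(55.5), -0.0, 30.79), (np.float64(56.5), 0.3, 31.1), (np.float64(57.4), 0.6, 31.41), (np.float64(58.4), 0.7, 31.72), (np.float64(59.3), 0.8, 32.02), (np.float64(60.3), 1.0, 32.33), (np.float64(61.2), 1.3, 32.64), (np.float64(62.2), 1.0, 32.95), (np.float64(63.1), 1.6, 33.26), (np.float64(64.1), 1.0, 33.57), (np.float64(65.1), 0.4, 33.88), (np.float64(66.0), 0.6, 34.48)]
0.5500000000000004 34.4833 [ 0.50499757 -0.77612728 -0.24425906]
```

Run:
```python
from h import *
SEL=np.array([.551,-.0045]); a0=np.radians(34.5); a=a0+.55
look("scene",["selector_post"])
a=sweep(SEL,.06,a,1,.088,-1,.1,7,-9,step=.001)
if a-a0>.64:
    a=sweep(SEL,.06,a,1,.088,.57,1.05,6,8.5,step=.001)
print(a,a-a0,ctrl.state()["clock"],ctrl.state()["wrist_force"])
look("scene",["selector_post"]);look("side",["selector_post"])
```

```text
scene selector_post [([0.5849, 0.0445, 0.0947], 0.74)]
[(np.float64(66.0), -1.0, 34.64), (np.float64(67.0), 0.7, 34.95), (np.float64(67.9), 0.9, 35.26), (np.float64(68.9), 0.6, 35.57), (np.float64(69.8), 1.1, 35.88), (np.float64(70.8), 0.4, 36.18), (np.float64(71.7), 0.5, 36.49), (np.float64(72.7), 0.6, 37.1)]
[(np.float64(78.4), -1.2, 37.38), (np.float64(84.2), -0.2, 37.67), (np.float64(89.9), -1.0, 37.95), (np.float64(95.6), -0.3, 38.23), (np.float64(101.3), -0.5, 38.52), (np.float64(105.4), -0.9, 38.8), (np.float64(106.3), 1.2, 39.08), (np.float64(106.3), 1.1, 39.14), (np.float64(107.3), 0.6, 39.45), (np.float64(108.2), -0.6, 39.76), (np.float64(109.2), 0.7, 40.07), (np.float64(110.1), 0.5, 40.38), (np.float64(111.1), -0.2, 40.68), (np.float64(112.0), 0.8, 40.99), (np.float64(113.0), 0.7, 41.3), (np.float64(114.0), 1.0, 41.61), (np.float64(114.9), 0.8, 41.92), (np.float64(115.9), 0.3, 42.23), (np.float64(116.8), 0.5, 42.53), (np.float64(117.8), 0.7, 42.84), (np.float64(118.7), 1.8, 43.15), (np.float64(119.7), 4.4, 43.46), (np.float64(120.6), 5.6, 43.77), (np.float64(121.6), 8.8, 44.08), (np.float64(121.6), 8.7, 44.43)]
2.122138591938042 1.5199999999999987 44.4333 [ 8.73583825  2.93845842 -4.95765172]
scene selector_post [([0.5279, 0.0523, 0.0981], 0.6)]
side selector_post [([0.5332, 0.0547, 0.0958], 0.43)]
```

Run:
```python
from h import *
SEL=np.array([.551,-.0045]); a=2.122138591938042
a-=.0105/.06; ctrl.movel(P(SEL,.06,a,.088),R(a,1),vel=.03); ctrl.pause(.2); print(ctrl.state()["wrist_force"])
ctrl.movel(P(SEL,.06,a,.25),R(a,1),vel=.15); ctrl.pause(.3)
for c in ("scene","side","wrist"): look(c,["isolator_post","selector_post","brass_bush"])
import cv2;cv2.imwrite("pics/e.png",np.hstack([cv2.resize(camera(c)["img"],(400,300)) for c in ("scene","wrist")]))
print(ctrl.state()["clock"])
```

```text
[-0.63209047  0.30679292 -0.22505492]
scene isolator_post [([0.3311, -0.3038, 0.0018], 0.67), ([0.5401, -0.186, 0.0986], 0.63)]
scene selector_post [([0.5333, 0.0537, 0.0969], 0.68), ([0.6582, -0.3318, 0.0029], 0.46)]
scene brass_bush [([0.4911, -0.0388, 0.048], 0.49)]
side isolator_post [([0.542, -0.1841, 0.0988], 0.6)]
side selector_post [([0.5293, 0.0529, 0.0958], 0.67), ([0.3181, 0.3434, 0.0032], 0.41)]
side brass_bush [([0.5528, 0.4074, 0.0001], 0.74), ([0.5126, -0.1132, 0.0563], 0.59)]
wrist isolator_post []
wrist selector_post [([0.5374, 0.0519, 0.0999], 0.63)]
wrist brass_bush [([0.489, -0.0388, 0.0549], 0.86)]
47.5667
```

View pics/e.png

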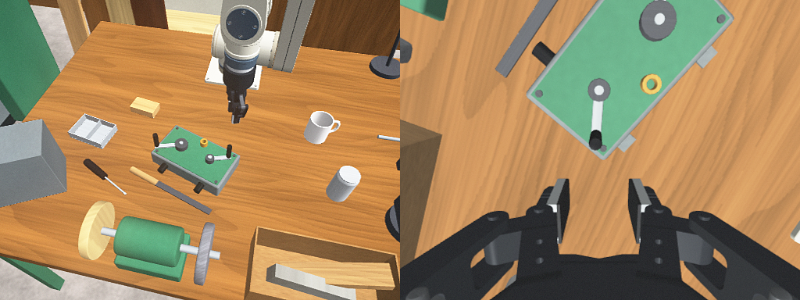

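Both levers are over: the isolator post is at (155,140) and the selector post at (229,150) in the scene half. The bush and the other things are undisturbed and the gripper is clear, so I'll hand in.

```bash
python3 -c "
from cell import ctrl
print(ctrl.close_job())"
```

```text
the job is handed in; nothing more can be done
None
```

I turned the isolator home first (about 9.8 N at its post), then the selector (about 9 N), let go of both, left the bystanders where they were, and handed the job in at about 48 s; it returned no verdict.

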